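# Put a repaired circuit board away in its lidded dust dish

### The arm

A 7-joint arm with a two-finger parallel gripper is mounted at the origin on the work surface. World frame = base frame: x ahead of the robot, y to its left, z up, the work surface at z = 0. Lengths are in m, angles in rad, forces in N, time in s.
With the tool pointing down it reaches from about 0.4 to 0.925 m from the base axis. Payload 4.1 kg.
Tool frame: the origin (TCP) lies at the very end of the fingers, on their centre line; the grasp point (between the pads) lies 19 mm behind it; z points along the fingers, x is the direction in which the jaws open and shut, and the axes are right-handed (so a half turn about z gives the same grasp; the last joint's range is limited). The gripper opens to 85 mm and grips with 20 to 120 N. Pads are 22 mm wide; open, the fingers measure 114 mm over their backs; the gripper's body (76 mm by 85 mm) begins 54 mm behind the grasp point. The pads swing forward as they close: fully open they stand 13 mm farther back than shut.
Start: joints at [-1.384, 0.398, 0.045, 1.537, -0.019, 1.207, -0.051], TCP at [0.183, 0.624, 0.231] pointing down, gripper open.
Joint ranges: [-2.82, 2.82], [-0.49, 2.23], [-1.37, 1.46], [0, 2.46], [-1.36, 4.5], [0.23, 2], [-2.94, 2.94]. Speed limits (rad/s): [2.57, 2.57, 3.14, 3.14, 3.14, 3.14, 3.14].

### API

Orientations are given as a unit quaternion [w, x, y, z].
In Python, from station import bot, kinematics, cams gives the robot as it stands. The module is installed in compiled form; this text tells all that it offers. Calls block until the motion is done:
- bot.move_ptp(position, orientation): joint-space move of the TCP to a pose.
- bot.move_straight(position, orientation=None, feed=0.15): straight line of the TCP; orientation=None keeps the orientation; feed is the mean speed in m/s.
- bot.set_joints(angles): joint-space move.
- bot.grip(opening, grip_force=None): opening from 0.0 (shut) to 1.0 (fully open); grip_force is the grip in N (None keeps the last); returns when the fingers have stopped.
- bot.pause(seconds).
- kinematics.ik(position, orientation): joint angles nearest the present ones, or None.
- cams.capture(name): name is "side" or "top"; returns the picture (400x640x3 uint8, red, green, blue); there is no depth.
- cams.camera_params(name): a dict with "fovy" (degrees; the focal length in pixels is half the picture's height over the tangent of half this angle, whatever the lens; pixels are square), "cx", "cy" (the principal point, pixels), "rvec" (rotation vector, rad) and "tvec" (3), from world to camera coordinates, as OpenCV has them. Camera axes: x right, y down, z forward; pixel columns grow to the right and rows downward; lengths in m; the calibration is good to about 2 mm. A picture is of the moment at which its call begins. camera_params takes no time and is no camera call.
A pose or a line that the arm cannot do raises bot.Unreachable and nothing moves.
- bot.finish_job(): hands the job in, once; it reports no verdict.
Readings, each from a call of its own:
- bot.get_time_s(): time.
- bot.get_joints(): joint angles.
- bot.get_joint_velocities(): joint speeds.
- bot.get_effort(): joint torques, N m.
- bot.get_position(): TCP position.
- bot.get_ee_rot(): TCP orientation.
- bot.get_force(): force on the tool from outside, world axes, zero at the start.
- bot.get_ft_torque(): the same for the moment, N m.
- bot.get_opening(): opening from 0.0 (shut) to 1.0 (fully open).
Only numpy, scipy, OpenCV 4.12 (cv2) and the standard library are available. Lean on these libraries where they do the work, as an engineer would, in place of code of your own. Each camera call takes 0.05 s, during which the arm holds its last target.

### The job

Tip up the lid of the round metal dish by its orange tab, edge-first, about 20 mm at the tab with the far edge still resting on the rim, hold it so for a moment, then take it off, never more than 10 cm above the bench, and lay it skirt-down on the black rubber pad. Set the circuit board gently, heatsink up, flat in the middle of the dish and let go, then gently set the lid back centred, level and fully down on the rim. Leave the dish where it stands and the other things on the bench alone.

Things in the scene. Friction and masses are not known exactly. Their poses are not given: they have to be found in the camera images.
- dish: Loose round aluminium dish, 0.8 kg, standing on the bench: outer radius 57 mm, inner radius 53 mm, rim 28 mm above its underside, floor 4 mm thick. Origin: centre of its underside; z up. It has no front.
- lid: Clear round lid, 0.1 kg, radius 63 mm: flat top (z 7 to 10 mm) and a skirt 7 mm deep, inner radius 60 mm, hanging outside the dish's rim with 3 mm clearance. Origin: centre of the skirt's lower edge; z up. Starts seated: origin 21 mm above the dish's origin, top resting on the rim. Orange tab upright on top at the lid's -x side: x -54 to -42, y -18 to 18, z 10 to 32 mm; pinch it along the lid's x.
- lid_tab (a point): Centre of the orange tab, at (-48, 0, 21) mm in the lid's frame.
- lid_tab_edge (a point): Point on the tab side of the lid, underside of its top, at (-60, 0, 7) mm in the lid's frame.
- lid_far_edge (a point): Point of the lid opposite the tab, underside of its top, at (57, 0, 7) mm in the lid's frame; it rests on the dish's rim and is the point about which the lid is tipped.
- lid_pad: Black rubber pad fixed to the bench, 150 x 150 x 3 mm, the place for the lid while the dish is open. Origin: centre of its underside.
- board_mat: Blue mat fixed to the bench, 140 x 130 x 3 mm, on which the circuit board lies at the start. Origin: centre of its underside.
- board: Green circuit board, 0.07 kg, 76 (x) x 52 (y) x 3 mm, with a dark finned heatsink on its middle, 40 (x) x 24 (y) mm, z 3 to 19 mm: pinch it along the board's y. Low parts (up to 14 mm high) stand only beyond 25 mm from the middle along x. Origin: centre of the underside; z up. It fits in the dish at any yaw, some 7 mm to spare, well below the rim.
- flux_bottle: White bottle with a red cap, 48 mm across, 100 mm tall, standing. Not to be disturbed. Origin: centre of its underside.
- solder_reel: Blue reel standing on its flange, 56 mm across, 36 mm tall. Not to be disturbed. Origin: centre of its underside.
- parts_tray: Yellow open tray, 90 x 120 x 30 mm. Not to be disturbed. Origin: centre of its underside.
- screwdriver: Screwdriver, 160 mm long, lying on the bench. Not to be disturbed. Its x axis runs along it.
Mind the look-alikes: they are no part of the job. Of the things that look like the lid, the largest one is meant.

How it is judged:
By the outcome, as a careful person would: the job done as asked, in the order asked, and still so for the second after the job is handed in, with the robot touching nothing.
It also fails if it takes over 72 s, if anything falls off the work surface, if the arm or the gripper's body presses on something with over 40 N, if the wrist force passes 120 N, or if a joint passes its speed limit or range.

## Working session

There is one attempt and no reset: what is moved stays moved. The work goes in short steps, each a Python script; the robot and the scene stay as the last script left them, time stands still between calls to the robot, and variables do not carry over. Pictures are saved under pics/ and viewed, and the job is handed in when it is done.

```bash
mkdir -p pics; ls; python3 - <<'E'
from station import bot,kinematics,cams
import cv2
for n in("top","side"):
    cv2.imwrite(f"pics/{n}0.png",cams.capture(n)[:,:,::-1]); print(n,cams.camera_params(n))
print(bot.get_time_s(),bot.get_position(),bot.get_ee_rot(),bot.get_force())
E
```

```text
pics
top {'fovy': 49.38041020806079, 'cx': 326.7892096972594, 'cy': 200.47902266990047, 'rvec': array([ 2.12522681, -2.16622288,  0.17758366]), 'tvec': array([0.00905003, 0.5601707 , 0.95968513])}
side {'fovy': 46.66357176701333, 'cx': 318.49219052878476, 'cy': 195.56006215007508, 'rvec': array([ 0.14482573, -2.68424304,  1.57137944]), 'tvec': array([0.56091547, 0.09653177, 1.09020178])}
0.1 [0.18304927 0.62310152 0.23036955] [ 5.71869341e-04  8.00557710e-01  5.99255030e-01 -6.60221581e-04] [ 0.27101022 -0.01695642  0.83411343]
```

View pics/top0.png

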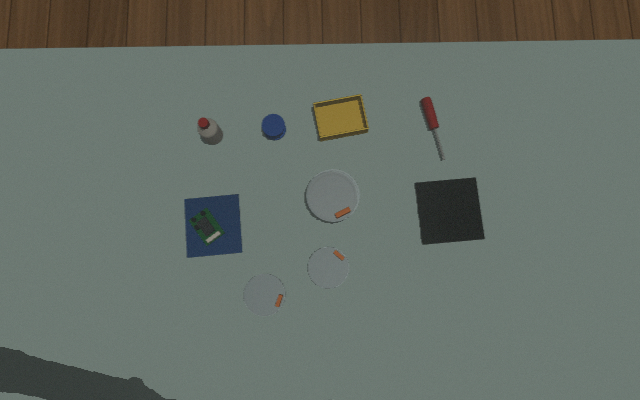

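View pics/side0.png

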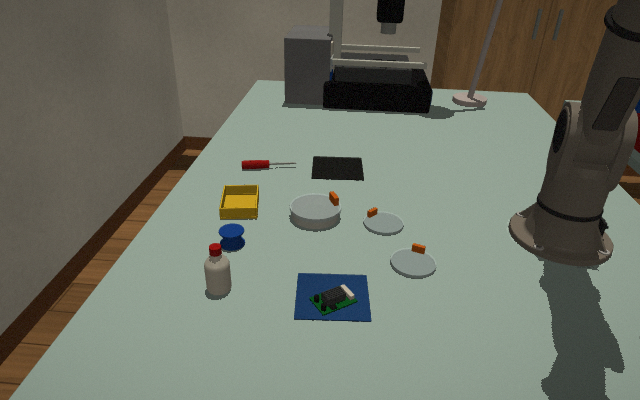

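The top view shows the dish with its lid at about (332,196), with the tab at (343,212). The board is on the blue mat near (207,227) and the black pad is at (450,211). Two smaller lids lie at (265,293) and (328,268). Next I'll measure these.

```bash
cat > h.py <<'E'
import numpy as np, cv2
from station import bot,kinematics,cams
def cam(n):
    p=cams.camera_params(n); f=200/np.tan(np.radians(p['fovy'])/2)
    K=np.array([[f,0,p['cx']],[0,f,p['cy']],[0,0,1]]); R=cv2.Rodrigues(p['rvec'])[0]
    return K,R,np.array(p['tvec']),np.array(p['rvec'])
def ray(n,uv):
    K,R,t,_=cam(n); d=np.linalg.solve(K,np.array([uv[0],uv[1],1.])); return -R.T@t,R.T@d
def onplane(n,uv,z):
    o,d=ray(n,uv); return o+d*(z-o[2])/d[2]
def proj(n,P):
    K,R,t,rv=cam(n); return cv2.projectPoints(np.atleast_2d(P).astype(float),rv,t,K,None)[0][:,0]
def tri(uvt,uvs):
    o1,d1=ray("top",uvt);o2,d2=ray("side",uvs)
    s=np.linalg.lstsq(np.c_[d1,-d2],o2-o1,rcond=None)[0]
    a=o1+d1*s[0];b=o2+d2*s[1]; return (a+b)/2,np.linalg.norm(a-b)
def blobs(mask,mina=8):
    c,_=cv2.findContours(mask.astype(np.uint8),cv2.RETR_EXTERNAL,cv2.CHAIN_APPROX_NONE)
    return [x for x in c if cv2.contourArea(x)>=mina]
def hsv(im): return cv2.cvtColor(im,cv2.COLOR_RGB2HSV)
def crop(im,x,y,w,h,s,name): cv2.imwrite("pics/"+name,cv2.resize(im[y:y+h,x:x+w,::-1],None,fx=s,fy=s,interpolation=cv2.INTER_NEAREST))
E
python3 - <<'E'
from h import *
for n in("top","side"):
    im=cv2.imread(f"pics/{n}0.png")[:,:,::-1].copy(); H=hsv(im); h,s,v=H[...,0],H[...,1],H[...,2]
    np.set_printoptions(precision=4,suppress=True)
    print(n, "cam", ray(n,(320,200))[0])
    for nm,m,z in [("orange",(h>5)&(h<17)&(s>160)&(v>120),.042),("blue",(h>105)&(h<120)&(s>120),.003),("black",(v<60)&(s<60),.003),("green",(h>50)&(h<75)&(s>120),.006)]:
        m=m.copy()
        m[:80 if n=="top" else 110]=0; m[340:]=0
        if n=="side": m[:,480:]=0
        for c in blobs(m):
            r=cv2.minAreaRect(c); box=cv2.boxPoints(r); 
            print(nm,cv2.contourArea(c),"c",np.array(r[0]),np.array(r[1]),r[2],onplane(n,r[0],z)[:2], "sides",np.linalg.norm(onplane(n,box[0],z)-onplane(n,box[1],z)),np.linalg.norm(onplane(n,box[2],z)-onplane(n,box[1],z)))
    if n=="top":
        crop(im,175,180,80,60,10,"t_board.png");crop(im,295,160,80,60,10,"t_dish.png")
    else: crop(im,280,180,80,60,10,"s_dish.png");crop(im,290,270,80,60,10,"s_board.png")
E
```

```text
top cam [0.4059 0.0104 1.0344]
blue 11.0 c [234.9231 244.6154] [12.9437 10.5903] 78.69007110595703 [0.4652 0.2165] sides 0.024822372530732138 0.0306227158681392
blue 1023.0 c [212.4539 225.4237] [57.6957 53.8679] 85.42607879638672 [0.5116 0.2703] sides 0.12840937989877269 0.1380038283569537
blue 362.0 c [274.25 126.25] [24.7487 21.2132] 45.0 [0.7539 0.1235] sides 0.053012984734032514 0.0628069148945981
black 9.0 c [193. 219.] [4.2426 2.8284] 45.0 [0.5278 0.3167] sides 0.006582118123697606 0.010338783218061857
black 180.5 c [203.5769 227.1154] [16.9184 15.2543] 56.3099365234375 [0.508  0.2912] sides 0.035504657281680216 0.04102195960863744
black 9.5 c [202.  212.5] [3. 4.] 90.0 [0.543  0.2958] sides 0.009512830039094058 0.007211322072294751
black 3674.0 c [449.0072 210.5592] [63.147  62.1541] 83.1572265625 [ 0.5367 -0.2946] sides 0.15189798361774853 0.15239197147817832
side cam [0.4873 0.9529 0.6058]
orange 13.0 c [418.4623 245.1321] [11.6756  2.1978] 15.945395469665527 [0.3404 0.1372] sides 0.00821457829698248 0.02427569372691696
orange 8.5 c [372.4 209.3] [1.7889 7.6026] 63.43495178
[... 155 characters left out ...]
013866223568795135 0.03519234821221978
blue 3208.0 c [332.6429 296.9263] [76.1191 46.165 ] 1.7899105548858643 [0.5105 0.2747] sides 0.130505811493836 0.15538425088726798
blue 521.0 c [231.5276 236.8311] [26.3254 24.3323] 85.2363510131836 [0.7525 0.102 ] sides 0.05671526575873256 0.10712164263665074
black 314.5 c [332.2397 298.4726] [19.5459 27.7388] 69.44395446777344 [0.5109 0.2791] sides 0.059384050982329004 0.05320977360216174
black 1019.5 c [337.6792 168.1226] [51.4048 22.5208] 1.9091525077819824 [ 0.5337 -0.288 ] sides 0.15332260874739298 0.16030877452531028
green 215.5 c [332.2796 305.2438] [46.1553 19.5243] 6.581944942474365 [0.5095 0.3008] sides 0.05264969596797126 0.08816226901841205
```

View pics/t_dish.png

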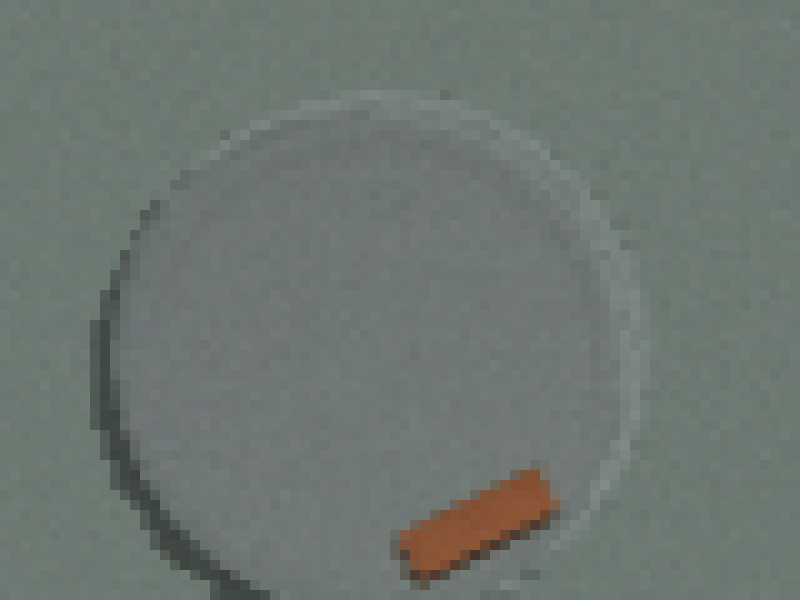

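View pics/t_board.png

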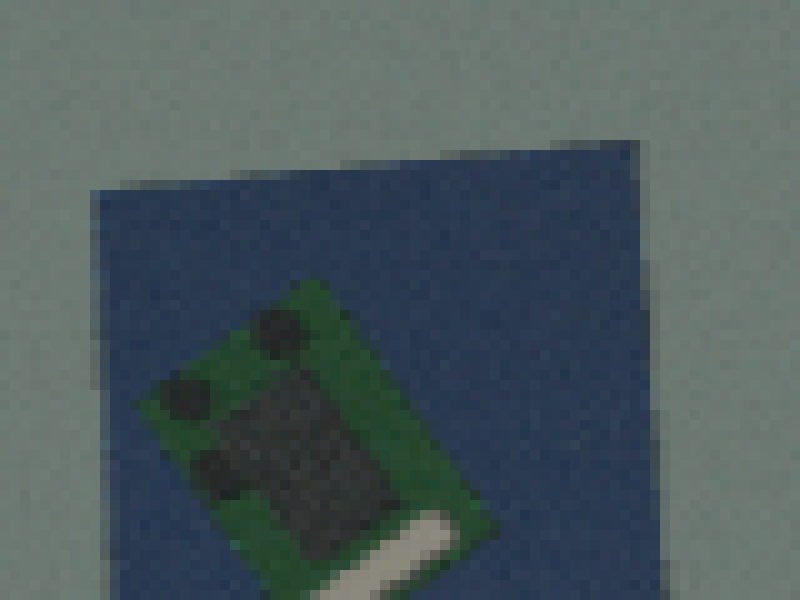

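View pics/s_board.png

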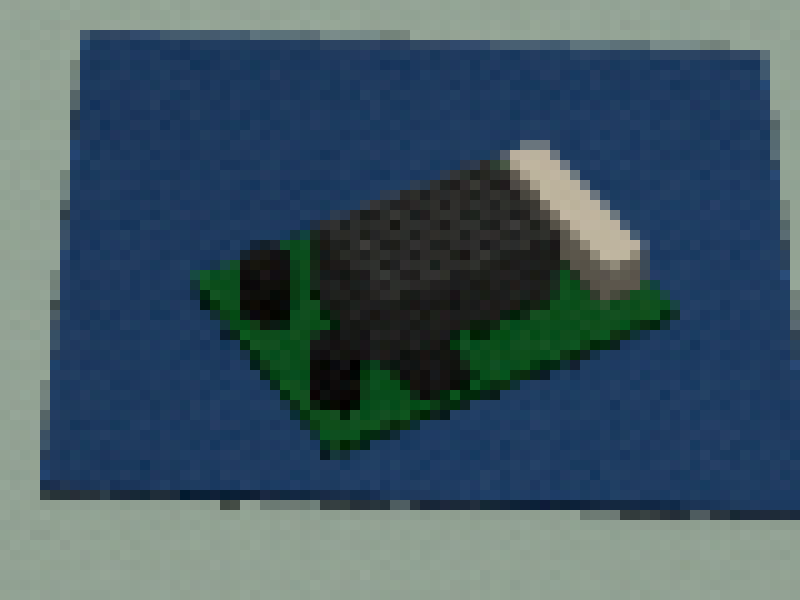

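View pics/s_dish.png

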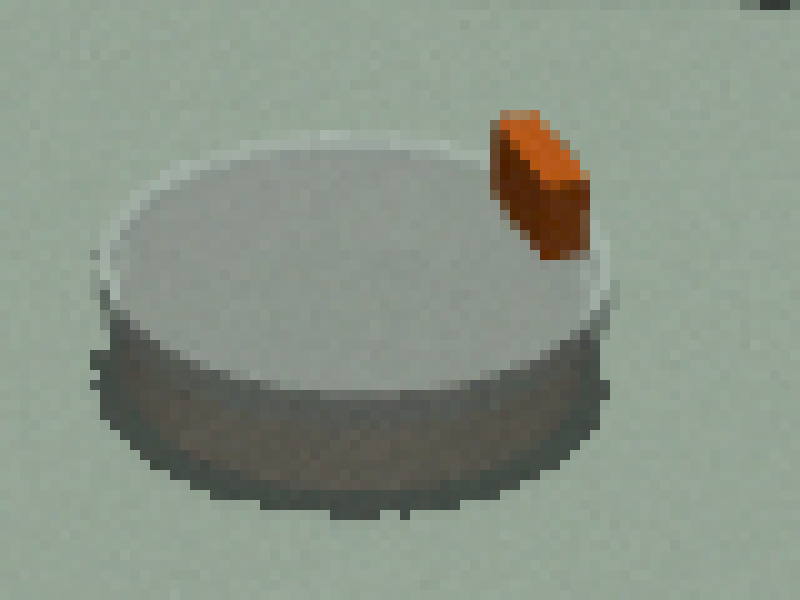

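The crops show the tab's top face around (342,212) in the top view. The lid outline is low-contrast grey against green. The heatsink is near (206,226) and the white connector is at the lower right. I'll segment these more carefully.

```bash
python3 - <<'E'
from h import *
np.set_printoptions(precision=4,suppress=True)
T=cv2.imread("pics/top0.png")[:,:,::-1].copy(); S=cv2.imread("pics/side0.png")[:,:,::-1].copy()
i=T.astype(int)
# tab top
m=(i[...,0]-i[...,2]>40)&(i[...,0]>90); m[:200]=0;m[230:]=0;m[:,:325]=0;m[:,365:]=0
c=max(blobs(m),key=cv2.contourArea); ys,xs=np.where(m); r=cv2.minAreaRect(c); b=cv2.boxPoints(r)
print("tab top",xs.mean(),ys.mean(),r); P=np.array([onplane("top",q,.053)[:2] for q in b]); print(P,np.linalg.norm(P[0]-P[1]),np.linalg.norm(P[2]-P[1]))
# PCA direction
W=np.array([onplane("top",(x,y),.053)[:2] for x,y in zip(xs,ys)]); print("ctr",W.mean(0)); w,v=np.linalg.eigh(np.cov(W.T)); print("long axis",v[:,1],"extent std*sqrt12",np.sqrt(w*12))
# lid mask: chroma
g=i[...,1]-(i[...,0]+i[...,2])/2
lm=cv2.blur(g.astype(np.float32),(3,3)); 
print(lm[190,320:326],lm[190,390:396])
mm=(lm<2.2); mm[:150]=0;mm[235:]=0;mm[:,:290]=0;mm[:,380:]=0
mm=cv2.morphologyEx(mm.astype(np.uint8),cv2.MORPH_OPEN,np.ones((3,3)))
c=max(blobs(mm),key=cv2.contourArea); print("lid",cv2.fitEllipse(c),cv2.boundingRect(c))
vis=T.copy(); cv2.drawContours(vis,[c],-1,(255,0,0),1); 
for n,pose in (("top",None),):
    pass
crop(vis,290,155,80,75,8,"t_lidc.png")
# board
gm=(g>12)&(i[...,1]>i[...,2]+10); gm[:200]=0;gm[255:]=0;gm[:,:185]=0;gm[:,245:]=0
cc=np.vstack(blobs(gm,3)); r=cv2.minAreaRect(cc); b=cv2.boxPoints(r); P=np.array([onplane("top",q,.006)[:2] for q in b]); print("board",r,P.mean(0),np.linalg.norm(P[0]-P[1]),np.linalg.norm(P[2]-P[1]));print(P)
gs=S.astype(int);g2=gs[...,1]-(gs[...,0]+gs[...,2])/2; m2=(g2>25)
m2[:280]=0;m2[325:]=0;m2[:,:300]=0;m2[:,365:]=0
cc=np.vstack(blobs(m2,2)); r=cv2.minAreaRect(cc);b=cv2.approxPolyDP(cv2.convexHull(cc),3,True)[:,0]; print("side board",[ (tuple(q),onplane("side",q,.006)[:2]) for q in b])
crop(T,180,200,60,50,12,"t_board2.png")
E
```

```text
tab top 342.3636363636364 211.8181818181818 ((342.4000244140625, 211.80001831054688), (4.472135543823242, 15.205260276794434), 63.43495178222656)
[[ 0.5292 -0.0187]
 [ 0.5442 -0.0501]
 [ 0.5349 -0.0544]
 [ 0.5199 -0.023 ]] 0.0347728515151021 0.010226186609790704
ctr [ 0.532  -0.0365]
long axis [-0.4285  0.9035] extent std*sqrt12 [0.0113 0.036 ]
[4.7222 4.5    4.5556 4.0556 3.9444 4.2222] [9.1667 9.4444 9.4444 9.6111 9.5556 9.8889]
lid ((341.86114501953125, 212.3284912109375), (6.991953372955322, 19.4542179107666), 63.550148010253906) (334, 207, 17, 12)
board ((206.22483825683594, 226.39260864257812), (31.540428161621094, 22.20118522644043), 55.00798034667969) [0.5095 0.2842] 0.05165985370524866 0.07633708423281006
[[0.5257 0.3274]
 [0.5554 0.2851]
 [0.493  0.2411]
 [0.4639 0.2833]]
side board [((np.int32(356), np.int32(301)), array([0.4658, 0.284 ])), ((np.int32(322), np.int32(314)), array([0.5265, 0.3258])), ((np.int32(309), np.int32(297)), array([0.555 , 0.2836])), ((np.int32(320), np.int32(293)), array([0.5352, 0.2699]))]
```

View pics/t_lidc.png

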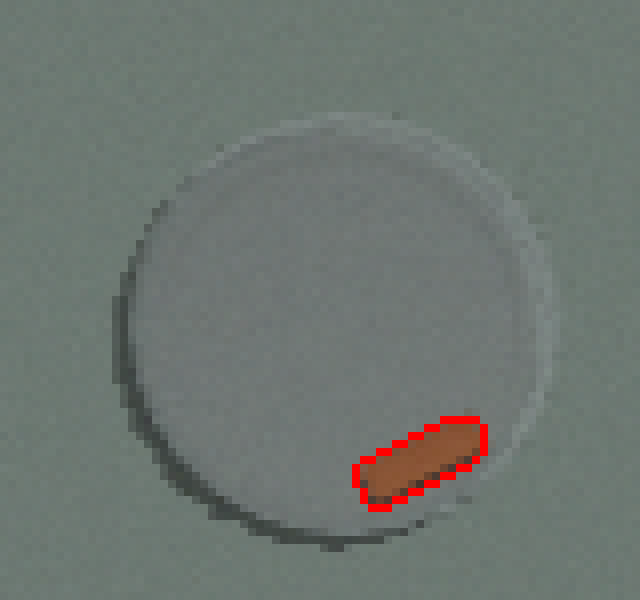

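View pics/t_board2.png

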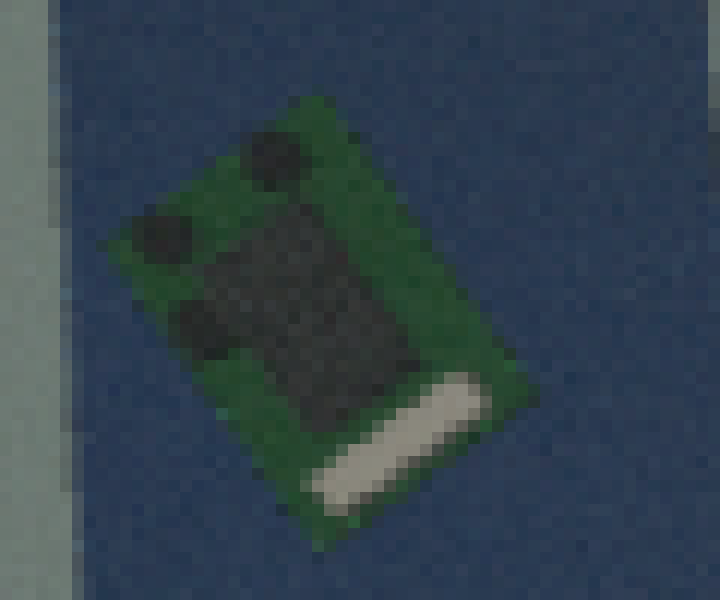

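The board's centre is (0.510, 0.284), with both views agreeing within 2 mm and sizes of 51.7 x 76.3 mm. The tab measures 36 x 11 mm at (0.532, -0.0365). Now I'll refine the lid centre by fitting a circle to its edge.

```bash
python3 - <<'E'
from h import *
from scipy.optimize import least_squares
np.set_printoptions(precision=4,suppress=True)
T=cv2.imread("pics/top0.png")[:,:,::-1].copy(); S=cv2.imread("pics/side0.png")[:,:,::-1].copy()
# tab in side view: bright top face and whole
i=S.astype(int); m=(i[...,0]-i[...,2]>40); m[:185]=0;m[215:]=0;m[:,:325]=0;m[:,345:]=0
top=m&(i[...,0]>150); ys,xs=np.where(top); print("side tab top",xs.mean(),ys.mean(),onplane("side",(xs.mean(),ys.mean()),.053),len(xs))
print(tri((342.36,211.82),(xs.mean(),ys.mean())))
for n,im in(("top",T),("side",S)):
    L=cv2.GaussianBlur(im.astype(np.float32),(3,3),.7)
    for z,R in((.031,.063),):
        c=np.array([.575,-.016])
        for it in range(4):
            pts=[];
            for a in np.radians(np.arange(0,360,4)):
                if abs((np.degrees(a)-205+180)%360-180)<28: continue
                rr=np.arange(R-.007,R+.007,.0004); P=np.c_[c[0]+rr*np.cos(a),c[1]+rr*np.sin(a),np.full(len(rr),z)]
                uv=proj(n,P).astype(np.float32); v=cv2.remap(L,uv[None,:,0],uv[None,:,1],cv2.INTER_LINEAR)[0]
                g=np.abs(np.gradient(v,axis=0)).sum(1); g=np.convolve(g,np.ones(3)/3,'same'); k=np.argmax(g[2:-2])+2; pts.append(P[k,:2])
            pts=np.array(pts); f=least_squares(lambda p:np.hypot(*(pts-p[:2]).T)-p[2],[*c,R],loss='soft_l1',f_scale=.001)
            c=f.x[:2]
        print(n,"center",f.x,"res",np.median(np.abs(f.fun)))
t=np.array([.532,-.0365]); u=np.array([.9035,.4285]); print("from tab",t+u*.048)
# parts & pad
for nm,uv in(("cap3",(196.7,227.5)),("heats",(205.5,226.3))):
    p=onplane("top",uv,.02)[:2]-[.51,.284]; a=np.radians(35.2); print(nm,p@[np.cos(a),np.sin(a)],p@[-np.sin(a),np.cos(a)])
import itertools
for yaw in(25.4,205.4):
  for tl in (0,9.84):
    a=np.radians(yaw); x=np.array([np.cos(a),np.sin(a),0]); zz=np.array([0,0,-1.]); Rm=np.c_[x,np.cross(zz,x),zz]
    from scipy.spatial.transform import Rotation as Ro
    ax=np.array([-np.sin(np.radians(25.4)),np.cos(np.radians(25.4)),0]); Rt=Ro.from_rotvec(ax*np.radians(tl))*Ro.from_matrix(Rm)
    q=Rt.as_quat()[[3,0,1,2]]
    for p in ((.532,-.0365,.06),(.49,-.31,.06)): print(yaw,tl,p,kinematics.ik(p,q))
for yaw in(125.2,-54.8):
    a=np.radians(yaw); x=np.array([np.cos(a),np.sin(a),0]); zz=np.array([0,0,-1.]); q=Ro.from_matrix(np.c_[x,np.cross(zz,x),zz]).as_quat()[[3,0,1,2]]
    for p in((.51,.284,.01),(.575,-.016,.011)): print(yaw,kinematics.ik(p,q))
E
```

```text
side tab top 333.75 194.1875 [ 0.5309 -0.0383  0.053 ] 32
(array([ 0.5313, -0.0364,  0.0541]), np.float64(0.0010359199127977835))
top center [ 0.5734 -0.0135  0.0643] res 0.001376346334658142
side center [ 0.5742 -0.0122  0.0591] res 0.0010179451797329361
from tab [ 0.5754 -0.0159]
cap3 0.007188713411998164 0.01761494925975204
heats -0.0025902442669270918 -0.0004447171678008452
25.4 0 (0.532, -0.0365, 0.06) [-0.645   0.5312  0.8141  1.9956 -0.5207  0.8336  0.9062]
25.4 0 (0.49, -0.31, 0.06) [-0.0041  0.5517  0.6524  1.8823 -0.4359  0.8534  1.3132]
25.4 9.84 (0.532, -0.0365, 0.06) [-0.5432  0.5662  0.6502  1.8745 -0.3019  0.9781  0.6882]
25.4 9.84 (0.49, -0.31, 0.06) [-0.1027  0.6338  0.715   1.8053 -0.3164  0.9567  1.1708]
205.4 0 (0.532, -0.0365, 0.06) [-0.884   0.8364  1.263   1.9999 -0.9407  1.0664 -1.8691]
205.4 0 (0.49, -0.31, 0.06) [-0.3319  0.915   1.2612  1.8891 -0.9825  1.1372 -1.3804]
205.4 9.84 (0.532, -0.0365, 0.06) [-0.8695  0.9336  1.2611  1.8814 -0.827   1.2066 -1.9835]
205.4 9.84 (0.49, -0.31, 0.06) [-0.371   0.9752  1.2601  1.8111 -0.8338  1.1698 -1.5373]
125.2 [-0.6244  0.5376  0.0552  1.8851 -0.0428  0.72    1.6404]
125.2 [-0.3181  0.5538  0.3501  1.9119 -0.2763  0.7225  2.3777]
-54.8 [-0.9654  0.5997  0.5053  1.8945 -0.4117  0.7514 -1.1846]
-54.8 [-0.5215  0.6216  0.6278  1.9171 -0.5147  0.768  -0.5586]
```

```bash
python3 - <<'E'
from h import *
np.set_printoptions(precision=4,suppress=True)
S=cv2.imread("pics/side0.png")[:,:,::-1].copy();T=cv2.imread("pics/top0.png")[:,:,::-1].copy()
a=np.radians(35.2);ex=np.array([np.cos(a),np.sin(a)]);ey=np.array([-np.sin(a),np.cos(a)])
for nm,t,s in(("c1",(203,213),(316.3,297)),("c2",(193.5,219.3),(323.5,306.5)),("c3",(196.7,227.5),(333.3,306.8)),("conn",(213,236.8),(348,290))):
    p,e=tri(t,s); d=p[:2]-[.51,.284]; print(nm,p,e,"board xy",d@ex,d@ey)
crop(S,305,285,50,40,16,"s_b3.png"); crop(T,188,205,35,35,16,"t_b3.png")
E
```

```text
c1 [0.5404 0.2905 0.0136] 0.0001449877506121981 board xy 0.028604308099580256 -0.012263788188297821
c2 [0.5255 0.3128 0.0123] 0.0009780470862476155 board xy 0.02926077805335628 0.014583936774137772
c3 [0.5071 0.3062 0.0073] 0.00030178622259148 board xy 0.010429566930658508 0.01978576622325521
conn [0.4829 0.2654 0.0153] 0.0015701924222274735 board xy -0.03285822746417105 0.0004365140165604256
```

View pics/s_b3.png

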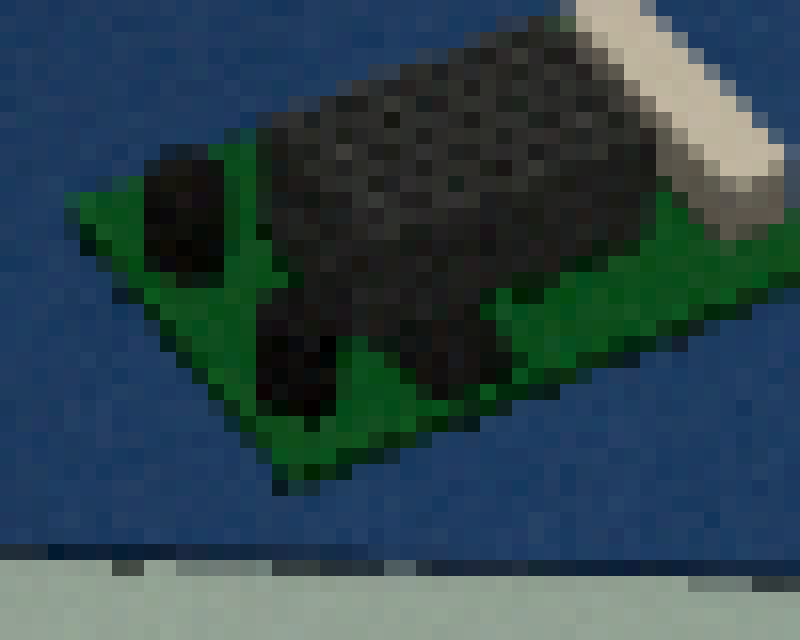

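View pics/t_b3.png

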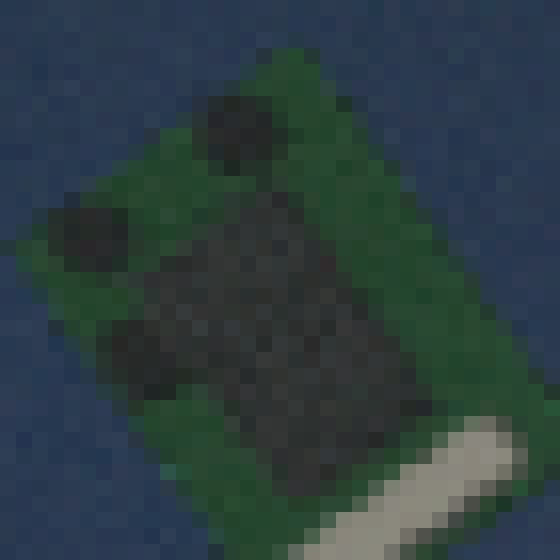

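The spot beside the heatsink triangulates to z≈7 mm, so it is a flat mark and not an obstacle. Next I grasp the tab.

```bash
cat >> h.py <<'E'
from scipy.spatial.transform import Rotation as Ro
np.set_printoptions(precision=4,suppress=True)
def down(yaw):
    a=np.radians(yaw); x=np.array([np.cos(a),np.sin(a),0]); z=np.array([0,0,-1.])
    return Ro.from_matrix(np.c_[x,np.cross(z,x),z])
def q(R): 
    s=R.as_quat(); return np.array([s[3],s[0],s[1],s[2]])
def st(tag=""): print(tag,"t",round(bot.get_time_s(),2),"p",np.array(bot.get_position()),"F",np.array(bot.get_force()),"op",round(bot.get_opening(),3))
YAW=26.; TAB=np.array([.5316,-.0368]); UX=np.array([np.cos(np.radians(YAW)),np.sin(np.radians(YAW))]); AY=np.array([-UX[1],UX[0],0])
E
python3 - <<'E'
from h import *
R=down(YAW)
bot.move_ptp([*TAB,.16],q(R)); bot.grip(.45,30); st("above")
bot.move_straight([*TAB,.075],feed=.15); st("pre")
for n in("top","side"): 
    im=cams.capture(n); crop(im,295,160,80,60,8,f"{n}_pre.png")
E
```

```text
above t 3.27 p [ 0.5316 -0.0368  0.16  ] F [ 0.019  -0.242  -0.2853] op 0.451
pre t 3.99 p [ 0.5322 -0.0371  0.0756] F [-0.216   0.2733  0.5234] op 0.449
```

View pics/top_pre.png

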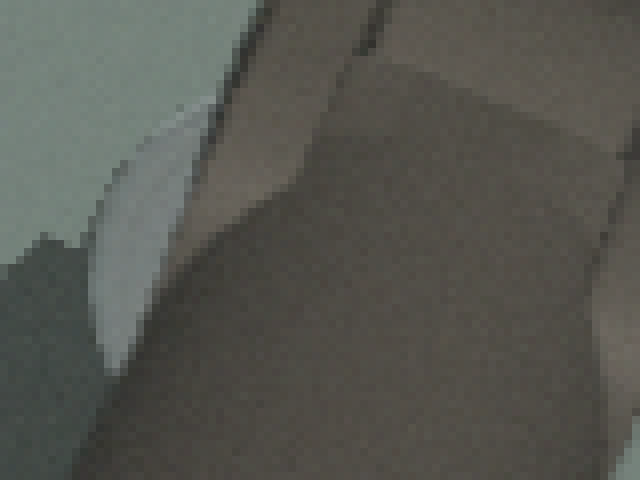

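View pics/side_pre.png

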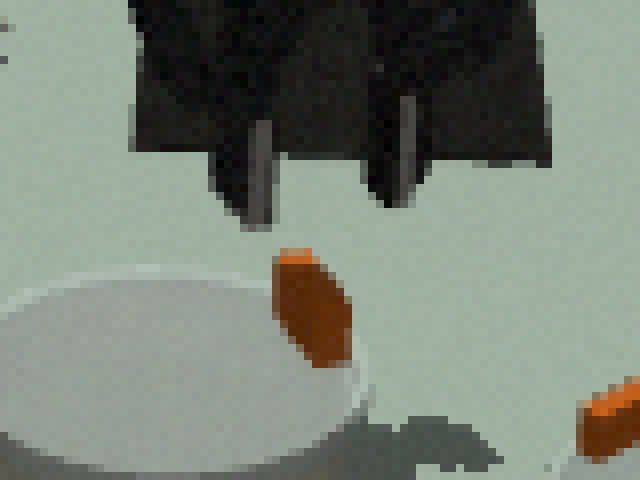

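The side view shows the fingers straddling the tab, with the tips on either side of the orange tab at full-image x≈334. I descend and grip.

```bash
python3 - <<'E'
from h import *
print(proj("side",[[*TAB,.075],[*TAB,.053]]))
bot.move_straight([*TAB,.034],feed=.08); bot.pause(.1); st("down")
im=cams.capture("side"); crop(im,295,160,80,60,8,"side_dn.png")
bot.grip(0.0,25); bot.pause(.15); st("gripped"); print(bot.get_ee_rot(), q(down(YAW)))
im=cams.capture("side"); crop(im,280,160,80,60,8,"side_gr.png")
E
```

```text
[[333.7716 186.5348]
 [333.42   194.4586]]
down t 4.85 p [ 0.532  -0.037   0.0343] F [0.7239 0.7931 0.7241] op 0.45
gripped t 5.4 p [ 0.532  -0.0368  0.0344] F [-1.103   0.0183  3.5608] op 0.136
[-0.      0.9744  0.225   0.0004] [0.     0.9744 0.225  0.    ]
```

View pics/side_dn.png

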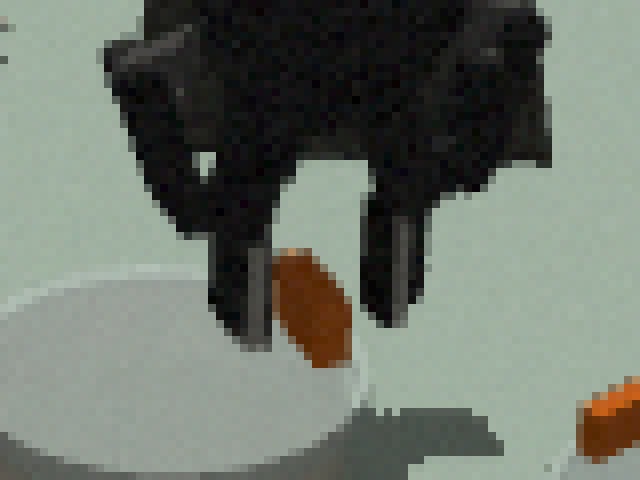

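View pics/side_gr.png

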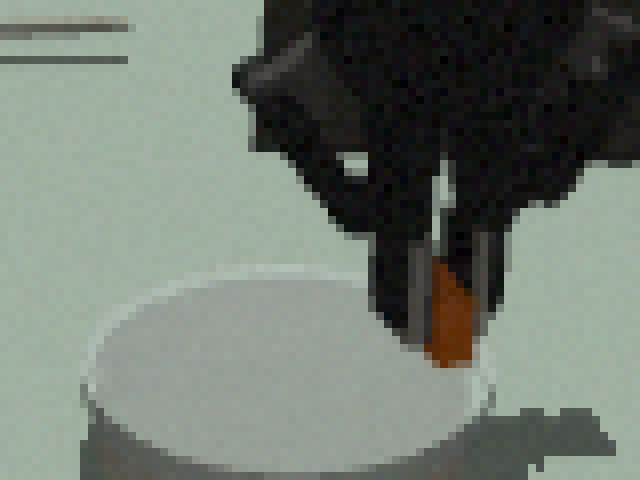

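The grip closed on 11.6 mm, which matches the tab's thickness, and the force is about 3.6 N. Now I tip the lid.

```bash
python3 - <<'E'
from h import *
bot.grip(0.0,45)
R=down(YAW); p0=np.array([*TAB,.034]); piv=np.array([*(TAB+.105*UX),.028])
T=np.degrees(np.arcsin(.0205/.117))
for k in (.2,.4,.6,.8,1.):
    r=Ro.from_rotvec(AY*np.radians(T*k)); bot.move_straight(piv+r.apply(p0-piv),q(r*R),feed=.03)
bot.pause(.6); st("tipped"); 
c=np.array(bot.get_ee_rot()); print(T,np.degrees((Ro.from_quat(c[[1,2,3,0]])*R.inv()).as_rotvec()), piv+r.apply(p0-piv))
im=cams.capture("side"); crop(im,280,160,80,60,8,"side_tip.png"); im=cams.capture("top"); crop(im,290,150,80,60,8,"top_tip.png")
E
```

```text
tipped t 7.64 p [ 0.5337 -0.0358  0.0523] F [-0.5102  0.4938  1.1464] op 0.132
10.091092920593121 [-4.4257  9.1005 -0.0086] [ 0.534  -0.0356  0.0523]
```

View pics/side_tip.png

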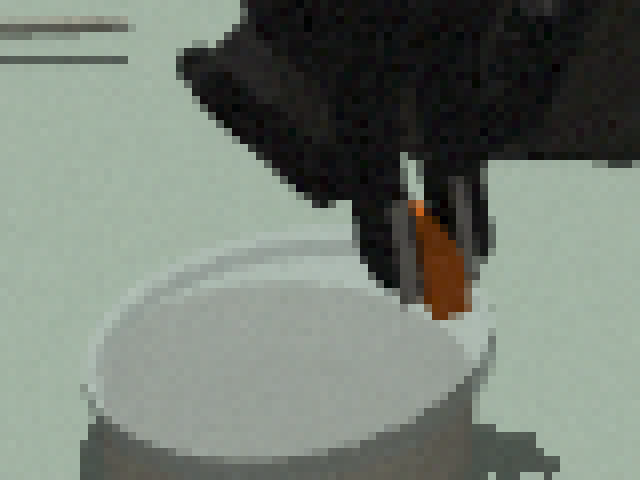

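The side view shows the lid tipped, with the tab side raised and the far edge (left) still on the rim. I hold a little longer, then lift it off to the pad.

```bash
python3 - <<'E'
from h import *
bot.pause(.6)
R=down(YAW); p=np.array([.534,-.0356,.0523]); rt=Ro.from_rotvec(AY*np.radians(10.09))*R
bot.move_straight(p+[0,0,.006],q(rt),feed=.05)
bot.move_straight([*TAB,.060],q(R),feed=.03); st("level")
d=np.array([.536,-.293])-(TAB+.048*UX); P=TAB+d
bot.move_straight([*P,.060],q(R),feed=.15); bot.pause(.15); st("over pad")
im=cams.capture("side"); crop(im,290,130,80,60,8,"side_op.png"); im=cams.capture("top"); cv2.imwrite("pics/top_op.png",im[:,:,::-1])
E
```

```text
level t 8.93 p [ 0.5302 -0.0374  0.0602] F [ 0.6269  0.4317 -0.8202] op 0.126
over pad t 11.1 p [ 0.4931 -0.3134  0.06  ] F [ 0.1958 -0.0901 -1.1326] op 0.125
```

View pics/side_op.png

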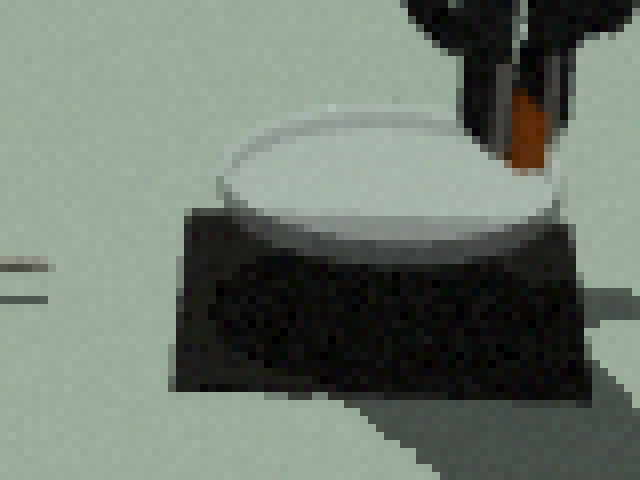

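View pics/top_op.png

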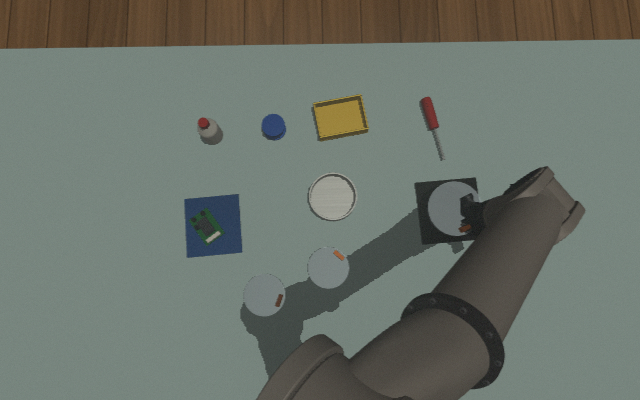

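The lid hangs level over the pad in the side view, and the open dish is clear at (332,197) in the top view. I lower and release the lid, then measure the dish.

```bash
python3 - <<'E'
from h import *
R=down(YAW); P=TAB+np.array([.536,-.293])-(TAB+.048*UX)
bot.move_straight([*P,.022],q(R),feed=.08)
bot.move_straight([*P,.0162],q(R),feed=.012); bot.pause(.1); st("on pad")
bot.grip(.45,25); st("released")
bot.move_straight([*P,.10],q(R),feed=.15); st()
bot.move_ptp([.51,.10,.20],q(down(125.2))); st("moved")
T=cams.capture("top"); cv2.imwrite("pics/t1.png",T[:,:,::-1]); S=cams.capture("side"); cv2.imwrite("pics/s1.png",S[:,:,::-1])
crop(T,300,165,64,64,9,"t_dish1.png");crop(S,280,180,80,60,8,"s_dish1.png");crop(S,290,130,80,60,8,"s_pad1.png")
E
```

```text
on pad t 12.56 p [ 0.493  -0.314   0.0165] F [-0.9586  1.3719  4.5321] op 0.131
released t 12.94 p [ 0.4928 -0.314   0.0161] F [ 0.2592 -0.3025  0.535 ] op 0.448
 t 13.65 p [ 0.4925 -0.3134  0.0994] F [-0.0547  1.2537 -0.3058] op 0.444
moved t 15.22 p [0.5101 0.0983 0.1997] F [-0.0626  0.2608 -0.0136] op 0.449
```

View pics/t1.png

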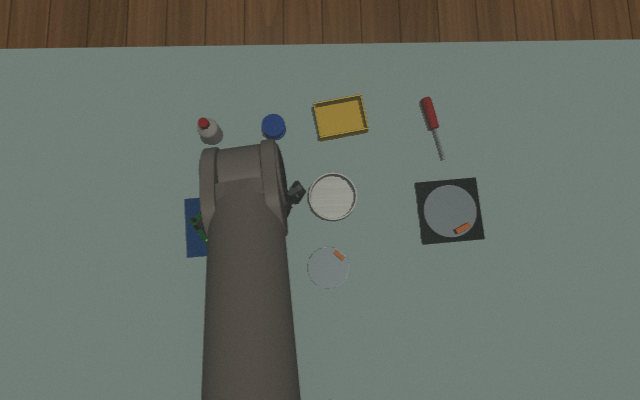

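View pics/s_pad1.png

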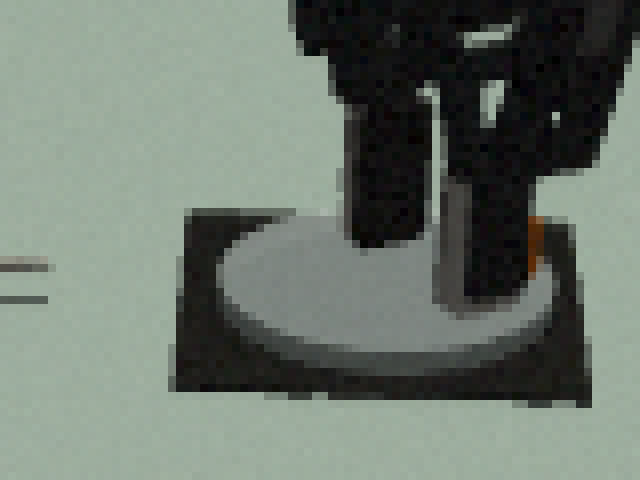

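View pics/s_dish1.png

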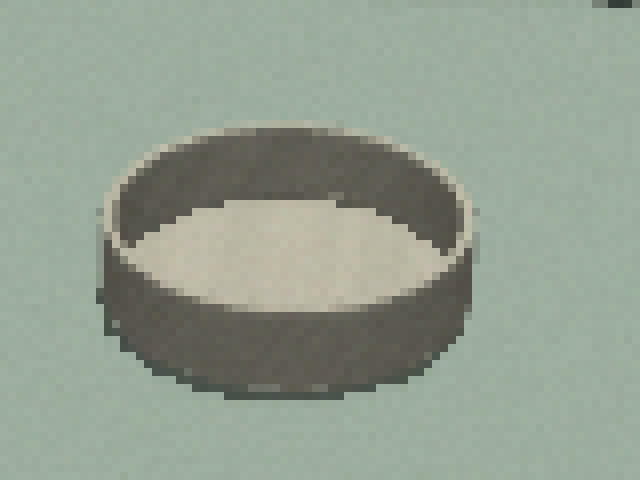

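The lid lies flat within the pad at top-view (450,211), and the dish is empty. Now I measure the dish rim and the lid on the pad, where contrast is good.

```bash
cat > fit.py <<'E'
from h import *
from scipy.optimize import least_squares
def ring(n,im,c,z,R,w=.006,skip=None,half=28,sgn=None):
    L=cv2.GaussianBlur(im.astype(np.float32),(3,3),.6).sum(2); c=np.array(c,float)
    for it in range(5):
        pts=[]
        for ad in np.arange(0,360,3):
            if skip is not None and abs((ad-skip+180)%360-180)<half: continue
            a=np.radians(ad); rr=np.arange(R-w,R+w,.0004); P=np.c_[c[0]+rr*np.cos(a),c[1]+rr*np.sin(a),np.full(len(rr),z)]
            uv=proj(n,P).astype(np.float32); v=cv2.remap(L,uv[None,:,0],uv[None,:,1],cv2.INTER_LINEAR)[0]
            g=np.gradient(v); g=np.convolve(g,np.ones(3)/3,'same')
            g=np.abs(g) if sgn is None else g*sgn
            k=np.argmax(g[2:-2])+2; pts.append(P[k,:2])
        pts=np.array(pts); f=least_squares(lambda p:np.hypot(*(pts-p[:2]).T)-p[2],[*c,R],loss='soft_l1',f_scale=.0007); c=f.x[:2]
    return f.x,np.median(np.abs(f.fun))
E
python3 - <<'E'
from fit import *
T=cv2.imread("pics/t1.png")[:,:,::-1].copy(); S=cv2.imread("pics/s1.png")[:,:,::-1].copy(); T0=cv2.imread("pics/top_op.png")[:,:,::-1].copy()
for n,im in(("top",T),("top",T0),("side",S)):
    print(n,"outer",ring(n,im,[.574,-.0145],.028,.057,.004),"inner",ring(n,im,[.574,-.0145],.028,.053,.004,sgn=-1 if n=='side' else None))
print("lid on pad",ring("top",T,[.536,-.293],.013,.063,.005,skip=206,half=30,sgn=-1))
i=T.astype(int)
m=(i[...,0]-i[...,2]>40)&(i[...,0]>90); m[:215]=0;m[245:]=0;m[:,:440]=0;m[:,480:]=0
ys,xs=np.where(m); W=np.array([onplane("top",(x,y),.035)[:2] for x,y in zip(xs,ys)]); w,v=np.linalg.eigh(np.cov(W.T)); print("tab",W.mean(0),v[:,1],np.sqrt(12*w), "expected",TAB+np.array([.536,-.293])-(TAB+.048*UX))
# floor in side/top: bright blob
for n,im in(("top",T),("top",T0)):
    b=im.astype(int).sum(2)
    m=(b>1.0*np.percentile(b[180:215,315:350],40)*.85); m[:170]=0;m[225:]=0;m[:,:305]=0;m[:,360:]=0
    c=max(blobs(m),key=cv2.contourArea); e=cv2.fitEllipse(c); print(e, onplane(n,e[0],.028)[:2],onplane(n,e[0],.004)[:2])
E
```

```text
top outer (array([ 0.5725, -0.0143,  0.0547]), np.float64(0.000600254852477871)) inner (array([ 0.5719, -0.0144,  0.0541]), np.float64(0.0009107228201290334))
top outer (array([ 0.5724, -0.0144,  0.0547]), np.float64(0.0005446135816064984)) inner (array([ 0.572 , -0.0145,  0.0542]), np.float64(0.0008196787875048711))Traceback (most recent call last):
  File "<stdin>", line 4, in <module>
  File "fit.py", line 10, in ring
    uv=proj(n,P).astype(np.float32); v=cv2.remap(L,uv[None,:,0],uv[None,:,1],cv2.INTER_LINEAR)[0]
       ~~~~^^^^^
  File "h.py", line 12, in proj
    K,R,t,rv=cam(n); return cv2.projectPoints(np.atleast_2d(P).astype(float),rv,t,K,None)[0][:,0]
             ~~~^^^
  File "h.py", line 4, in cam
    p=cams.camera_params(n); f=200/np.tan(np.radians(p['fovy'])/2)
ValueError: time passes only in moves, steps and waits
```

View pics/t_dish1.png

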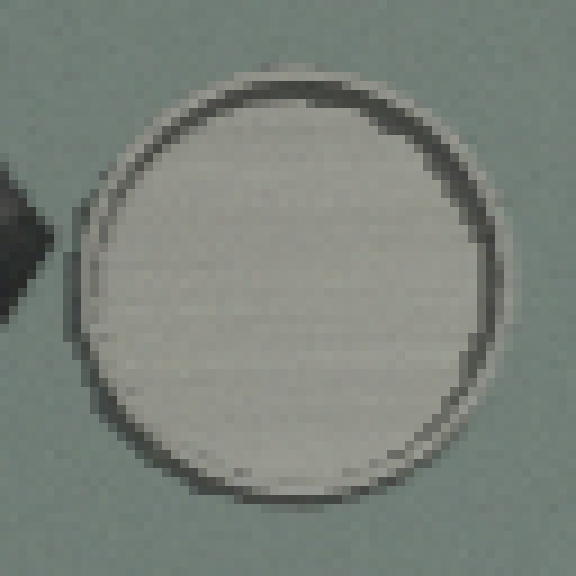

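```bash
python3 - <<'E'
s=open('h.py').read()
s=s.replace("def cam(n):\n","import functools\n@functools.lru_cache(None)\ndef cam(n):\n"); open('h.py','w').write(s)
E
python3 - <<'E'
from fit import *
T=cv2.imread("pics/t1.png")[:,:,::-1].copy(); S=cv2.imread("pics/s1.png")[:,:,::-1].copy(); T0=cv2.imread("pics/top_op.png")[:,:,::-1].copy()
print("side outer",ring("side",S,[.574,-.0145],.028,.057,.004),"inner",ring("side",S,[.574,-.0145],.028,.053,.004))
print("lid on pad",ring("top",T,[.536,-.293],.013,.063,.005,skip=206,half=30,sgn=-1))
print("lid on pad side",ring("side",S,[.536,-.293],.013,.063,.005,skip=206,half=30))
i=T.astype(int)
m=(i[...,0]-i[...,2]>40)&(i[...,0]>90); m[:215]=0;m[245:]=0;m[:,:440]=0;m[:,480:]=0
ys,xs=np.where(m); W=np.array([onplane("top",(x,y),.035)[:2] for x,y in zip(xs,ys)]); w,v=np.linalg.eigh(np.cov(W.T)); print("tab",W.mean(0),v[:,1],np.sqrt(12*w), "expected",TAB+np.array([.536,-.293])-(TAB+.048*UX))
for n,im,nm in(("top",T,"a"),("top",T0,"b"),("side",S,"c")):
    x=cv2.GaussianBlur(im.astype(np.float32),(3,3),.6); ch=x[...,0]-x[...,1]
    y0,y1,x0,x1=(168,225,306,364) if n=="top" else (190,235,285,345)
    dish=ch[195:200,325:340].mean() if n=="top" else ch[205:214,305:325].mean(); bg=ch[y0-8:y0-2,x0:x1].mean()
    m=ch>(dish+bg)/2; M=np.zeros_like(m); M[y0:y1,x0:x1]=m[y0:y1,x0:x1]
    c=max(blobs(M),key=cv2.contourArea); c=cv2.convexHull(c); e=cv2.fitEllipse(c); print(n,dish,bg,e)
    if n=="top": print(onplane(n,e[0],.028)[:2])
    W=np.array([onplane(n,p,.028)[:2] for p in c[:,0]])
    if n=="side": W=W[W[:,1]<-.01]
    f=least_squares(lambda p:np.hypot(*(W-p[:2]).T)-p[2],[.574,-.0145,.057],loss='soft_l1',f_scale=.001);print("circ",f.x,np.median(abs(f.fun)))
    f=least_squares(lambda p:np.hypot(*(W-p[:2]).T)-.057,[.574,-.0145],loss='soft_l1',f_scale=.001);print("circ57",f.x,np.median(abs(f.fun)))
E
```

```text
side outer (array([ 0.5727, -0.0143,  0.0546]), np.float64(0.00064494750671951)) inner (array([ 0.5726, -0.0144,  0.0544]), np.float64(0.000653309258857114))
lid on pad (array([ 0.5358, -0.2934,  0.0627]), np.float64(0.0002919389562062655))
lid on pad side (array([ 0.5341, -0.2944,  0.0624]), np.float64(0.000935833261013902))
tab [ 0.4925 -0.3145] [-0.4151  0.9098] [0.0113 0.0364] expected [ 0.4929 -0.314 ]
top -1.408552 -12.220468 ((332.1589050292969, 196.4954376220703), (48.681209564208984, 49.562744140625), 53.41608428955078)
[ 0.5719 -0.0146]
circ [ 0.5725 -0.0147  0.058 ] 0.00046724756948867893
circ57 [ 0.5728 -0.015 ] 0.0009647941970510124
top -1.4821982 -13.1124735 ((332.18914794921875, 196.43115234375), (48.45304489135742, 49.58913803100586), 62.17850112915039)
[ 0.572  -0.0147]
circ [ 0.5726 -0.0148  0.0579] 0.0004491050790304124
circ57 [ 0.5728 -0.015 ] 0.0007820573858608217
side 2.443058 -16.436964 ((315.2779235839844, 211.8298797607422), (34.3969841003418, 50.416107177734375), 91.0577163696289)
circ [ 0.5732 -0.0176  0.0558] 0.00019874389234384587
circ57 [ 0.573 -0.016] 0.0004587401323247753
```

The dish is at (0.5726, -0.0146) in both views, and the lid on the pad is at (0.5357, -0.2934). Relative to the dish, the lid sat about 2 mm off in my grasp frame, so I'll correct for that when replacing it. Next is the board.

```bash
python3 - <<'E'
from h import *
B=[.5102,.2838]; R=down(125.2)
bot.grip(.5,25)
bot.move_ptp([*B,.12],q(R)); bot.move_straight([*B,.045],feed=.15); bot.pause(.1); st("pre")
S=cams.capture("side"); crop(S,290,260,80,60,8,"s_bpre.png")
E
```

```text
pre t 17.12 p [0.5115 0.2839 0.0465] F [-0.5181 -0.2285  0.3562] op 0.501
```

View pics/s_bpre.png

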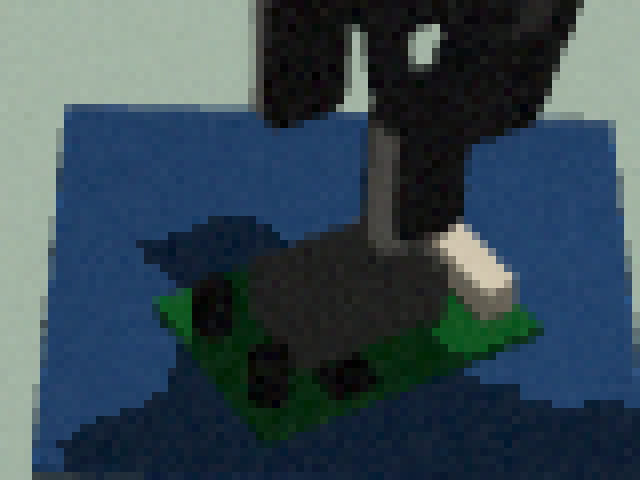

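The fingers straddle the heatsink across its narrow direction. I descend and grip.

```bash
python3 - <<'E'
from h import *
B=[.5102,.2838]; R=down(125.2)
bot.move_straight([*B,.0108],feed=.05); bot.pause(.1); st("down")
bot.grip(0.0,25); bot.pause(.1); st("grip")
bot.move_straight([*B,.016],feed=.03); bot.move_straight([*B,.09],feed=.12); bot.pause(.1); st("up")
S=cams.capture("side"); crop(S,290,230,80,60,8,"s_bup.png")
E
```

```text
down t 18.1 p [0.5105 0.2839 0.0111] F [-0.0169  1.3951  0.4248] op 0.504
grip t 18.5 p [0.5105 0.2841 0.0112] F [-0.4185  0.135   3.0067] op 0.27
up t 19.69 p [0.5093 0.2834 0.0889] F [ 0.3695 -0.4109 -1.0543] op 0.271
```

View pics/s_bup.png

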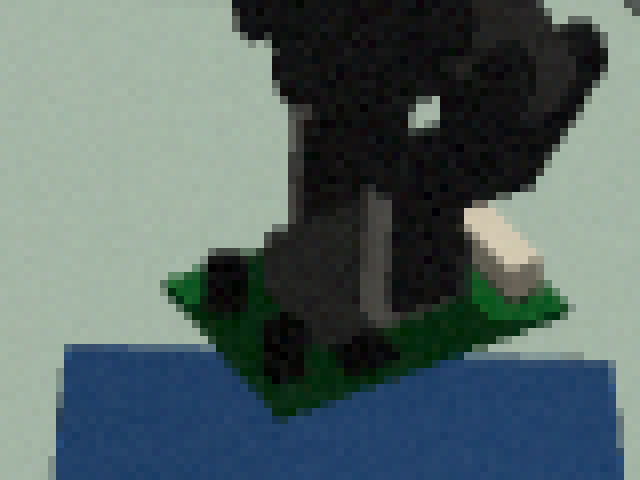

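The board is held level, gripped at 23 mm. I carry it to the dish.

```bash
python3 - <<'E'
from h import *
D=[.5726,-.0146]; R=down(125.2)
bot.move_straight([*D,.09],q(R),feed=.18); bot.pause(.2); st("over")
bot.move_straight([*D,.045],feed=.1);bot.move_straight([*D,.018],feed=.05); st("near")
z=.018
while z>.0115:
    z-=.001 if z>.0139 else .0005
    bot.move_straight([*D,z],feed=.015); f=bot.get_force()[2]
    if f>1.2: break
bot.pause(.1); st("set %.4f"%z)
S=cams.capture("side"); crop(S,280,170,80,60,8,"s_set.png")
E
```

```text
over t 21.78 p [ 0.5726 -0.0139  0.09  ] F [-1.0357  0.2454 -1.6141] op 0.269
near t 23.07 p [ 0.5727 -0.0147  0.0179] F [ 0.0093  0.4625 -1.3583] op 0.272
set 0.0120 t 24.93 p [ 0.5727 -0.0146  0.0123] F [-1.1408  0.3618  2.8185] op 0.273
```

View pics/s_set.png

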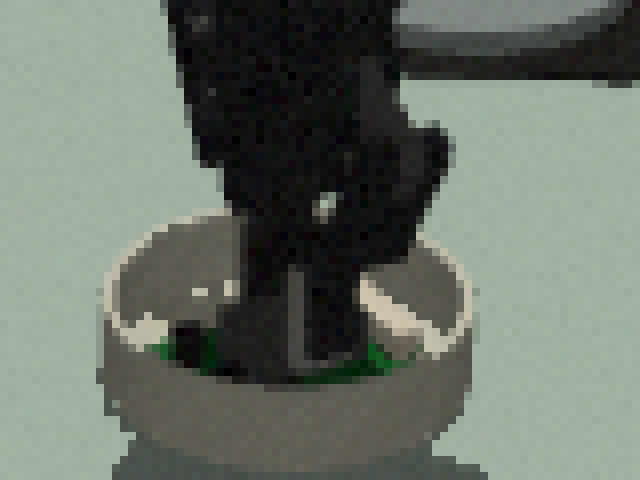

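Contact at the expected height (0.012) with 2.8 N, and the board is in the dish. I release slowly, retreat and check.

```bash
python3 - <<'E'
from h import *
D=[.5726,-.0146]; R=down(125.2)
bot.grip(.38,20); st("open")
bot.move_straight([*D,.03],feed=.05); bot.move_straight([*D,.12],feed=.18)
bot.grip(.45)
P=np.array([.4929,-.314])
bot.move_ptp([*P,.12],q(down(YAW))); bot.pause(.1); st("over lid")
T=cams.capture("top"); cv2.imwrite("pics/t2.png",T[:,:,::-1]); S=cams.capture("side"); cv2.imwrite("pics/s2.png",S[:,:,::-1])
crop(T,300,165,64,64,9,"t_dish2.png");crop(S,280,180,80,60,8,"s_dish2.png")
E
cat > m2.py <<'E'
from fit import *
T=cv2.imread("pics/t2.png")[:,:,::-1].copy(); S=cv2.imread("pics/s2.png")[:,:,::-1].copy()
print("dish top",ring("top",T,[.5726,-.0146],.028,.057,.004),"side",ring("side",S,[.5726,-.0146],.028,.057,.004))
for n,im,t in(("top",T,12),("side",S,20)):
    i=im.astype(int); g=i[...,1]-(i[...,0]+i[...,2])/2; m=(g>t)&(i[...,1]<120); M=np.zeros_like(m); M[170:225,295:360]=m[170:225,295:360]
    M&=(i.max(2)-i.min(2)>i.max(2)*.45)
    c=np.vstack(blobs(M,2)); b=cv2.boxPoints(cv2.minAreaRect(c)); W=np.array([onplane(n,p,.007)[:2] for p in b]); print(n,W.mean(0),np.linalg.norm(W[0]-W[1]),np.linalg.norm(W[1]-W[2]))
E
python3 m2.py
```

```text
open t 25.23 p [ 0.5726 -0.0146  0.0119] F [ 0.0163 -0.6884  0.0942] op 0.385
over lid t 27.91 p [ 0.4941 -0.3122  0.1196] F [0.5601 0.2553 0.322 ] op 0.452
dish top (array([ 0.5724, -0.0144,  0.0547]), np.float64(0.0005513193919787288)) side (array([ 0.5728, -0.0137,  0.055 ]), np.float64(0.0008525279040102023))Traceback (most recent call last):
  File "m2.py", line 7, in <module>
    c=np.vstack(blobs(M,2)); b=cv2.boxPoints(cv2.minAreaRect(c)); W=np.array([onplane(n,p,.007)[:2] for p in b]); print(n,W.mean(0),np.linalg.norm(W[0]-W[1]),np.linalg.norm(W[1]-W[2]))
    return _nx.concatenate(arrs, 0, dtype=dtype, casting=casting)
           ~~~~~~~~~~~~~~~^^^^^^^^^^^^^^^^^^^^^^^^^^^^^^^^^^^^^^^
ValueError: need at least one array to concatenate
```

View pics/t_dish2.png

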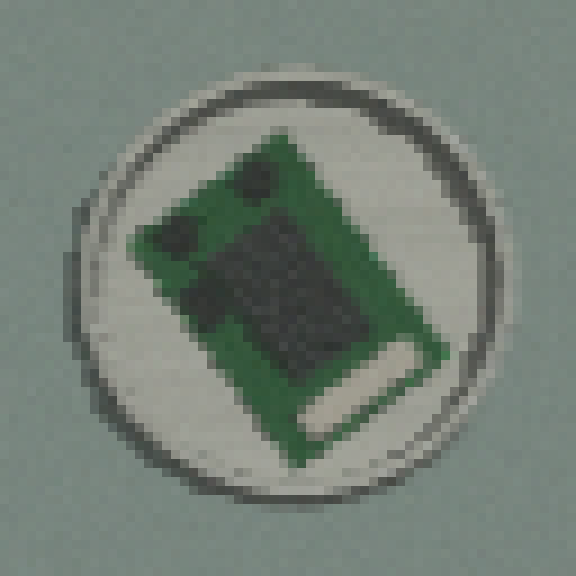

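View pics/s_dish2.png

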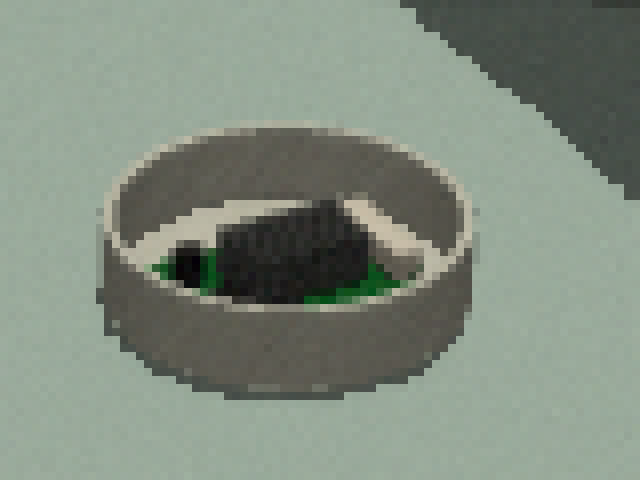

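Top view: the board lies flat near the middle of the dish, heatsink up. Its corners are well clear of the wall and the dish hasn't moved. I check its centre and regrasp the lid.

```bash
python3 - <<'E'
from fit import *
co=np.array([(285,133),(447,352),(303,467),(132,243)])/9-.5+[300,165]
W=np.array([onplane("top",p,.007)[:2] for p in co]); print("board c",W.mean(0),[np.linalg.norm(W[k]-W[k-1]) for k in range(4)])
P=np.array([.4929,-.314]); R=down(YAW)
bot.move_straight([*P,.06],q(R),feed=.15); bot.move_straight([*P,.0162],feed=.06); bot.pause(.1); st("down")
bot.grip(0.0,25); bot.pause(.1); bot.grip(0.,45); st("grip")
bot.move_straight([*P,.022],feed=.03); bot.move_straight([*P,.060],feed=.08)
C=np.array([.5298,-.0352])
bot.move_straight([*C,.060],feed=.15); bot.move_straight([*C,.047],feed=.05); bot.pause(.3); st("over dish")
T=cams.capture("top"); cv2.imwrite("pics/t3.png",T[:,:,::-1]); S=cams.capture("side"); cv2.imwrite("pics/s3.png",S[:,:,::-1])
crop(S,275,175,80,60,9,"s_over.png"); crop(T,300,165,64,64,9,"t_over.png")
E
```

```text
board c [ 0.5726 -0.0145] [np.float64(0.05062453364061168), np.float64(0.07311653259262293), np.float64(0.04911936259105964), np.float64(0.0752535083630533)]
down t 29.54 p [ 0.4932 -0.3143  0.0166] F [ 0.292   0.6695 -0.2463] op 0.45
grip t 30.21 p [ 0.4932 -0.3142  0.0166] F [-0.0951 -0.1289  4.2107] op 0.128
over dish t 33.91 p [ 0.5299 -0.0352  0.0472] F [ 0.1574 -0.5547 -1.1536] op 0.129
```

View pics/s_over.png

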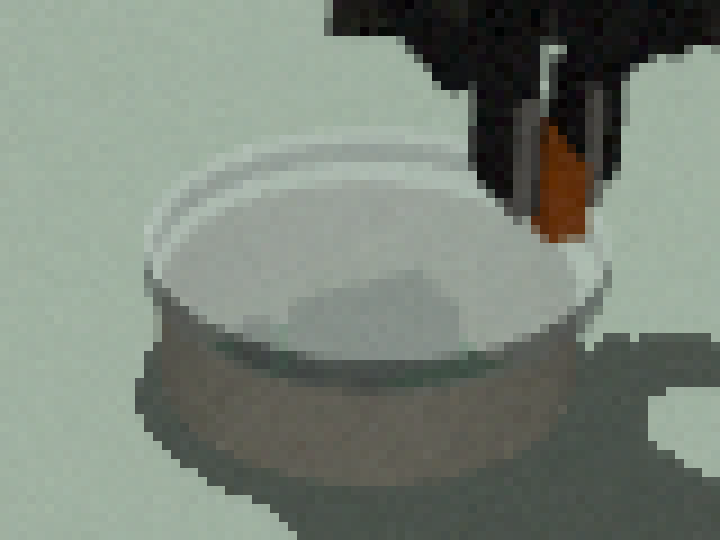

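View pics/t_over.png

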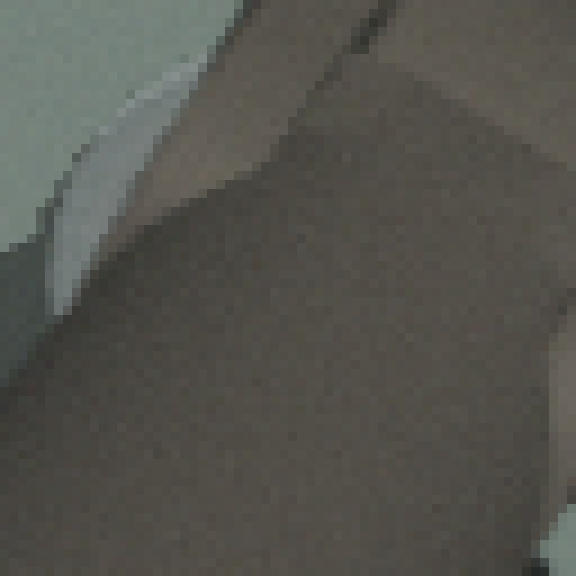

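```bash
python3 - <<'E'
from fit import *
S=cv2.imread("pics/s3.png")[:,:,::-1].copy()
a=np.radians(np.arange(0,360,1))
def ext(c,r,z):
    uv=proj("side",np.c_[c[0]+r*np.cos(a),c[1]+r*np.sin(a),np.full(360,z)]); k=uv[:,0].argmin(),uv[:,0].argmax()
    return uv[k[0]],uv[k[1]],uv[:,1].min(),uv[:,1].max()
c=(.5726,-.0146)
print("dish mid z.012",ext(c,.057,.014)); print("lid top z.044",ext(c,.063,.044)); print("lid bottom .034",ext(c,.063,.034))
f=S.astype(float).mean(2)
for r in (200,204,206,208,216,218,220,222): print(r,"L",f[r,288:298].astype(int),"R",f[r,336:346].astype(int))
for z in(.044,.041): print(z,ring("side",S,c,z,.063,.005,skip=206,half=40))
E
```

```text
dish mid z.012 (array([292.2292, 211.7141]), array([338.7708, 212.5866]), np.float64(200.01291227135758), np.float64(224.28954291950868))
lid top z.044 (array([289.6781, 201.332 ]), array([341.805 , 202.0957]), np.float64(188.58929264370389), np.float64(214.74865037472404))
lid bottom .034 (array([289.7093, 204.9051]), array([341.6089, 205.6574]), np.float64(192.0369640183516), np.float64(218.42925944760938))
200 L [166 166 165 187 169 156 174 177 165 154] R [ 52  59  53  54 136 176 172 167 164 165]
204 L [164 166 165 140 178 158 153 150 151 152] R [153 151 167 178 179 167 144 167 166 167]
206 L [166 164 165 120 118 156 151 149 152 152] R [150 151 149 168 176 153 118 166 165 167]
208 L [168 167 165 163  97  80 106 156 153 150] R [155 150 153 165 105 107 166 165 167 165]
216 L [163 166 166  74  79  78  81  83  82  84] R [81 80 75 74 78 76 74 76 77 79]
218 L [166 164  79  77  78  84  81  84  85  84] R [85 80 78 77 77 79 77 78 76 74]
220 L [163 166  77  79  76  78  80  82  82  83] R [81 90 74 78 76 77 75 77 75 75]
222 L [166 165 166  76  79  73  76  71  85  82] R [78 75 76 74 74 74 77 73 76 78]
0.044 (array([ 0.5697, -0.0136,  0.0619]), np.float64(0.0017528694314239979))
0.041 (array([ 0.5716, -0.0151,  0.0598]), np.float64(0.0008786223749095677))
```

The side view puts the lid about 1.8 mm off from where the top-view estimate had it. The start state is coaxial and pinching can't shift the lid sideways, so replaying the original grasp pose is better evidence. I go back to that pose above the rim and compare silhouettes in both views.

```bash
python3 - <<'E'
from fit import *
bot.move_straight([*TAB,.047],feed=.03); bot.pause(.3); st("replay")
T=cams.capture("top"); cv2.imwrite("pics/t4.png",T[:,:,::-1]); S=cams.capture("side"); cv2.imwrite("pics/s4.png",S[:,:,::-1])
S1=cv2.imread("pics/s1.png")[:,:,::-1]; T3=cv2.imread("pics/t3.png")[:,:,::-1];T1=cv2.imread("pics/t1.png")[:,:,::-1];S0=cv2.imread("pics/side0.png")[:,:,::-1];T0=cv2.imread("pics/top0.png")[:,:,::-1]
a=np.radians(np.arange(0,360,1)); c=(.5726,-.0146)
def ext(n,r,z):
    uv=proj(n,np.c_[c[0]+r*np.cos(a),c[1]+r*np.sin(a),np.full(360,z)]); return uv[uv[:,0].argmin()],uv[uv[:,0].argmax()]
print("pred dish rim side",ext("side",.057,.028)," lid.044",ext("side",.063,.044)," lid.031",ext("side",.063,.031))
print("pred top lid.044",ext("top",.063,.044),"lid.031",ext("top",.063,.031),"dish",ext("top",.057,.028))
g=lambda im:im.astype(int).sum(2)
for nm,im,r in(("dish s1",S1,206),("dish s1",S1,207),("dish s1",S1,208),("s4",S,202),("s4",S,203),("s4",S,204),("s0 lid",S0,206),("s0 lid",S0,207),("s0 lid",S0,208)): print(nm,r,"L",g(im)[r,286:298],"R",g(im)[r,334:346])
for nm,im in(("t3",T3),("t4",T),("t0",T0),("dish t1",T1)): 
    for r in(188,190,192): print(nm,r,im[r,301:314,0].astype(int), im[r,301:314,1].astype(int)-im[r,301:314,0])
E
```

```text
replay t 34.56 p [ 0.5316 -0.0368  0.047 ] F [ 0.0012 -0.1748 -0.8126] op 0.123
pred dish rim side (array([292.2013, 206.7937]), array([339.0261, 207.6778]))  lid.044 (array([289.6781, 201.332 ]), array([341.805 , 202.0957]))  lid.031 (array([289.7186, 205.971 ]), array([341.5504, 206.7198]))
pred top lid.044 (array([304.9955, 195.0696]), array([359.5578, 195.4947])) lid.031 (array([305.2203, 195.9948]), array([359.0937, 196.4136])) dish (array([307.832 , 196.2029]), array([356.4327, 196.5805]))
dish s1 206 L [490 482 486 490 492 482 407 531 369 239 229 236] R [241 238 242 305 543 412 491 493 492 489 484 494]
dish s1 207 L [485 490 492 485 492 479 483 529 353 242 242 248] R [241 247 234 295 545 495 480 482 493 490 488 493]
dish s1 208 L [485 479 488 493 488 488 432 528 377 229 250 248] R [248 240 231 294 538 498 495 485 483 492 489 486]
s4 202 L [493 491 488 498 517 521 531 531 499 452 463 458] R [458 448 452 508 528 535 479 536 418 500 499 498]
s4 203 L [492 491 500 506 381 531 535 516 464 454 457 463] R [458 448 457 460 532 533 489 533 417 495 502 500]
s4 204 L [497 496 496 497 404
[... 965 characters left out ...]
 95 107 116 116 117  93  75  66] [ 9  6  6  8  7  8 10  9  7  7  2  0 -2]
t0 188 [109 109 108 108 110  78  98 105 105 108 108 109 110] [11 13 13 12 11 11  7  9  8  7  6  6  7]
t0 190 [109 108 108 109  78  76 100 108 110 106 110 108 108] [14 13 12 12  9  9  8  7  7  7  8  6  7]
t0 192 [106 109 109  82  64  89 103 108 109 110 110 112 112] [13 11 10 10  9  7  9  9  6  4  5  8  8]
dish t1 188 [ 65  55  52  98 113 110 114  85  68 126 134 104 134] [ 3  2  5 13 13 13 12  8  5  1  0  0  1]
dish t1 190 [ 52  47  44  45  66 104 111  85 103 138 101 131 143] [ 1  1  4  1  6  9 13  8  3  2  1  1  2]
dish t1 192 [ 46  45  45  43  61 103 112  85 127 128 121 141 145] [ 1  0  5  3  6 10 12 10  3 -1 -1  0  0]
```

Top view: the lid's left edge matches the initial image to within about 0.3 mm, so y is right. In the side view, x looks about 1–1.5 mm towards the robot, so the pads pushed the lid slightly when closing. I move +1.2 mm along the lid's x, lower to just above seating, and correlate with the initial image.

```bash
cat > cmp.py <<'E'
from fit import *
def prof(im,rows,x0,x1):
    xs=np.arange(x0,x1,.1,dtype=np.float32); L=cv2.GaussianBlur(im.astype(np.float32).sum(2),(3,3),.6)
    return xs,np.array([cv2.remap(L,xs[None],np.full((1,len(xs)),r,np.float32),cv2.INTER_LINEAR)[0] for r in rows])
def edges(im,c,z,n="side",R=.063):
    # outermost light/dark departure from bench at left and right extreme
    a=np.radians(np.arange(360)); uv=proj(n,np.c_[c[0]+R*np.cos(a),c[1]+R*np.sin(a),np.full(360,z)]); l,r=uv[uv[:,0].argmin()],uv[uv[:,0].argmax()]
    out=[]
    for p in(l,r):
        xs,v=prof(im,p[1]+np.array([-1,0,1.]),p[0]-4,p[0]+4); g=np.abs(np.gradient(v,axis=1)).sum(0); out.append((g*xs).sum()/g.sum()-p[0])
    return out
E
python3 - <<'E'
from cmp import *
X=TAB+.0012*UX; p=[]
bot.move_straight([*X,.047],feed=.02); 
for z in(.043,.041,.039,.037):
    bot.move_straight([*X,z],feed=.02); f=np.array(bot.get_force()); p.append(f.round(1))
    if np.abs(f).max()>4: break
print(p); bot.pause(.2); st("low")
T=cams.capture("top"); cv2.imwrite("pics/t5.png",T[:,:,::-1]); S=cams.capture("side"); cv2.imwrite("pics/s5.png",S[:,:,::-1]); crop(S,275,175,80,60,9,"s_low.png")
S0=cv2.imread("pics/side0.png")[:,:,::-1]; S4=cv2.imread("pics/s4.png")[:,:,::-1]; S3=cv2.imread("pics/s3.png")[:,:,::-1];S1=cv2.imread("pics/s1.png")[:,:,::-1]
c=(.5726,-.0146)
for nm,im,z,R in(("s0",S0,.031,.063),("s3",S3,.044,.063),("s4",S4,.044,.063),("s5",S,.034,.063),("dish",S1,.028,.057)): print(nm,edges(im,c,z,R=R))
E
```

```text
[array([ 0.4, -0.1, -0.5]), array([-0.2,  0.6, -0.5]), array([ 0.9,  0.4, -0.6]), array([ 0.3,  0.3, -0.3])]
low t 36.21 p [ 0.5327 -0.0363  0.037 ] F [-0.4679 -0.0045 -0.6741] op 0.126
s0 [np.float64(0.5237933141804092), np.float64(-2.0473827854070237)]
s3 [np.float64(1.4723842121692883), np.float64(-1.5531616512413962)]
s4 [np.float64(1.5620448567005383), np.float64(-0.8862304988976462)]
s5 [np.float64(1.2637387411775194), np.float64(-2.073644422957898)]
dish [np.float64(1.5500262531738258), np.float64(-1.82785100739477)]
```

View pics/s_low.png

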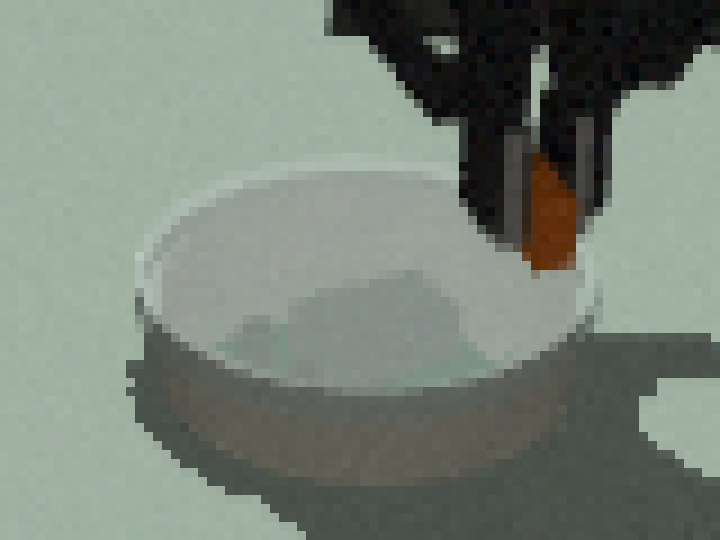

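At 3 mm above seating the side silhouette runs from 290.2 to 341.8. Its centre is within about 0.3 mm of the dish's, and there are no lateral forces. I seat and release.

```bash
python3 - <<'E'
from cmp import *
X=TAB+.0012*UX
for z in(.0360,.0352,.0346,.0342,.0339):
    bot.move_straight([*X,z],feed=.01); f=np.array(bot.get_force()); print(z,f.round(2))
    if f[2]>3: break
bot.pause(.15); st("seated")
bot.grip(.15,20); bot.grip(.45); bot.pause(.1); st("rel")
bot.move_straight([*X,.12],feed=.12); bot.move_ptp([.40,-.30,.25],q(down(YAW))); bot.pause(.2); st("away")
T=cams.capture("top"); cv2.imwrite("pics/t6.png",T[:,:,::-1]); S=cams.capture("side"); cv2.imwrite("pics/s6.png",S[:,:,::-1]); crop(S,275,175,80,60,9,"s_fin.png");crop(T,295,160,70,66,9,"t_fin.png")
E
```

```text
0.036 [ 0.27 -0.25 -0.06]
0.0352 [-0.11 -0.41 -0.89]
0.0346 [ 0.57  0.25 -0.79]
0.0342 [-1.35  1.06  5.24]
seated t 37.46 p [ 0.5328 -0.0363  0.0346] F [-2.3202 -0.0867  5.9904] op 0.125
rel t 38.14 p [ 0.5327 -0.0363  0.0342] F [ 0.0963 -0.4509 -0.9453] op 0.448
away t 40.43 p [ 0.4008 -0.2987  0.2494] F [-0.1225  0.6284 -0.5821] op 0.447
```

View pics/s_fin.png

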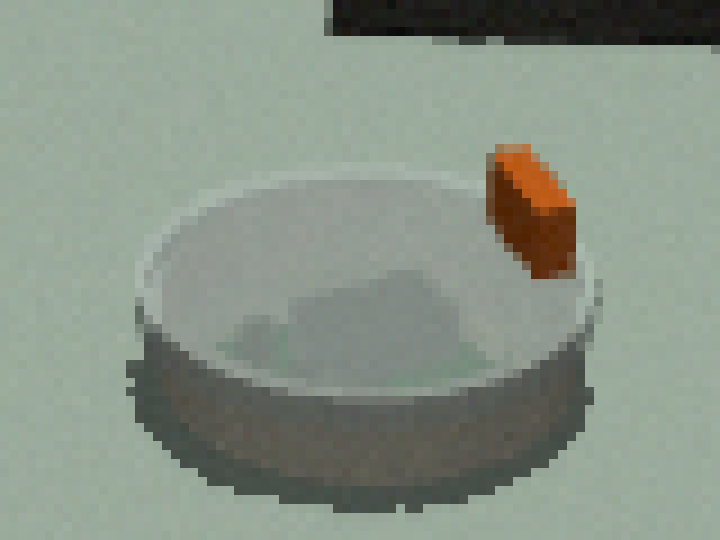

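View pics/t_fin.png

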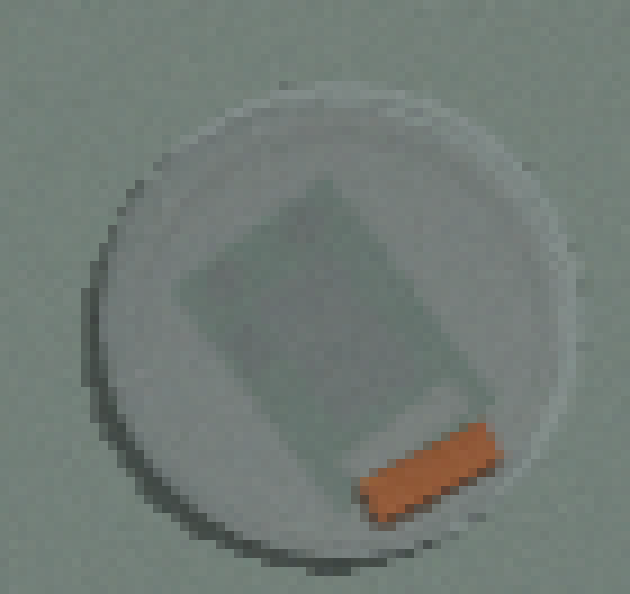

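View pics/t6.png

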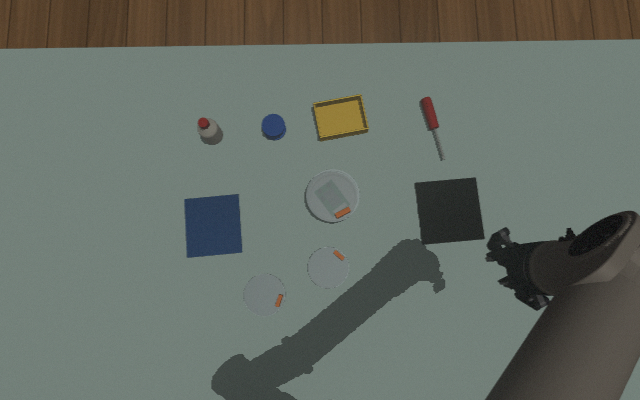

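The lid looks seated and level, with the board visible through it. I'll compare it numerically with the start: tab centroids in both views, plus dish and lid alignment.

```bash
python3 - <<'E'
from cmp import *
def tab(f,b,th):
    i=cv2.imread(f)[:,:,::-1].astype(np.float64); w=np.clip((i[...,0]-i[...,2]-10),0,None)/i.sum(2).clip(1); M=np.zeros_like(w); M[b[0]:b[1],b[2]:b[3]]=w[b[0]:b[1],b[2]:b[3]]; M[M<.1]=0
    ys,xs=np.mgrid[:400,:640]; return np.array([(M*xs).sum(),(M*ys).sum()])/M.sum()
t0,t1=[tab(f"pics/{n}.png",(200,225,330,358),0) for n in("top0","t6")]; print(t0,t1,(onplane("top",t1,.05)-onplane("top",t0,.05))[:2]*1e3)
s0,s1=[tab(f"pics/{n}.png",(188,210,326,345),0) for n in("side0","s6")]; print(s0,s1,(onplane("side",s1,.045)-onplane("side",s0,.045))[:2]*1e3)
a=cv2.imread("pics/top0.png",0);b=cv2.imread("pics/t6.png",0)
sh=lambda a,b,y0,y1,x0,x1:cv2.phaseCorrelate(a[y0:y1,x0:x1].astype(np.float32),b[y0:y1,x0:x1].astype(np.float32),cv2.createHanningWindow((x1-x0,y1-y0),cv2.CV_32F))
print("top lid shift",sh(a,b,160,232,296,368))
print("ref tray",sh(a,b,85,150,300,380),"bottle",sh(a,b,105,155,185,235))
E
```

```text
[342.3062 211.9152] [342.3518 212.0103] [-0.2206 -0.0984]
[333.5696 198.0866] [333.6765 198.0837] [-0.2591 -0.0495]
top lid shift ((-0.14052293853986697, 0.08851990147729083), 0.7936107564119645)
ref tray ((-0.031859978119776144, -0.06368442270618857), 1.0104309630062844) bottle ((-0.07171161459795883, -0.04930934970394674), 0.98061784324646)
```

Both views put the tab within 0.3 mm of where it started, so the lid is centred again. I hand in.

```bash
python3 - <<'E'
from h import *
bot.finish_job(); st("done")
E
```

```text
the job is handed in; nothing more can be done
the job is handed in; nothing more can be done
```

The job is done and handed in at about 40 s on the robot's clock; no verdict is reported.

- **Lid off:** I tipped the lid by its tab to about 10° (20.5 mm commanded at the tab edge) and held it for more than a second with the far edge on the rim. I then carried it low, its top below about 8 cm, and laid it skirt-down on the black pad.
- **Board:** I set the board heatsink up in the dish; it measured within about 0.2 mm of the dish's centre. It touched down at 2.8 N.
- **Lid back:** The lid seated at the expected height with about 6 N. Afterwards the tab was within 0.3 mm of its starting place in both views, and the lid looked level.
- **Dish and other things:** The dish, measured again after the board went in, had not moved, and nothing in the last pictures shows it moved since. I compared the tray and bottle by number and the other items by eye; all are as they were, and the arm was clear of everything.

**One disagreement:** My first correction for replacing the lid, from top-view measurements at the pad, was about 2 mm off against the side view. I dropped it while the lid was still above the rim. Instead I used the original grasp pose plus a 1.2 mm shift along the lid, and the last pictures bear that out.

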